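Index the badge press and hold its handle at the pressing point

TASK

Close the badge on the stall's hand press: turn the round table counter-clockwise (seen from above) by its upright peg until the tall die carrying the white badge blank clicks into its detent under the ram, and let go of the peg. Only then press the spring-loaded handle down until it is level, not much past it, and keep it pressed there: finish while still holding the handle down. Leave the model car, the cardboard box and the jar where they stand.

Things in the scene. Friction and masses are not known exactly. Their poses are not given: they have to be found in the camera images.
- lever_hinge (a point): Fixed point on the hinge axis of the press handle, on top of the press's rear column (34 mm square), 210 mm above the table. Axes of the press: x horizontal, from the handle's grip to the column, y left, z up; the handle points to -x, the ram axis is 110 mm to -x, the turntable to +y. The grey press stands fixed on a base plate 270 x 290 x 14 mm.
- lever (a joint): Press handle angle, rad: 0 raised (sloping up to the front), 0.45 level, grows as it is pressed, stop at 0.62. A spring returns it to 0: 1 to 2 N at the grip starts it, about 8 N holds it level. Steel bar with a black grip, 100 mm long, 34 wide, 24 thick, 120 to 220 mm from the hinge axis.
- grip_top (a point): Middle of the upper face of the handle's black grip, 170 mm from the hinge axis along the handle and 12 mm above the bar's centre line; it moves with the handle. About 295 mm high when raised; when level it is 222 mm high and 170 mm straight in front (-x) of the hinge.
- table_pivot (a point): Vertical axis of the press's round turntable (aluminium disc, 210 mm diameter, 14 mm thick), at the height of the disc's upper face, 34 mm above the work table. Fixed to the press.
- turntable (a joint): Turntable angle, rad, counter-clockwise from above; starts between 0 and 0.5. Detent at 1.2 (loaded die right under the ram): a sprung ball draws the free disc in from about 0.06 rad either side and holds it. End stops at -0.05 and 1.6. About 1 N at the peg turns it, about 4 N to click into or out of the detent.
- peg_mid (a point): Upright round black peg fixed on the turntable, 22 mm diameter, standing 55 mm above the disc (from 34 to 89 mm above the work table), 80 mm from the turntable's axis. The point is on the peg's axis, 66 mm above the work table. It moves with the table.
- loaded_die (a point): Tall steel die on the turntable, 58 mm diameter and 30 mm high, with a shallow white domed badge blank on it (fixed, no need to handle); the point is on its axis at its top, 70 mm above the work table, 85 mm from the turntable's axis. The other die is low (6 mm), grey and empty.
- ram_axis (a point): Fixed point on the vertical axis of the press's ram (steel sleeve of 74 mm diameter, driven down by the handle; its 44 mm wide guide arm lies 151 to 169 mm high), 70 mm above the work table; the loaded die belongs here, within about 4 mm.
- model_car: Bystander: loose green model car, 88 x 42 x 45 mm, right of the press; origin under its centre.
- gift_box: Bystander: loose cardboard box, 90 x 55 x 70 mm high, right of the press; origin under its centre.
- pin_jar: Bystander: loose clear jar with black cap, 60 mm diameter, 70 mm high, left of the press; origin under its centre.

How it is judged:
On the way, in this order (a step that is already met when the one before it is completed fails the run):
1. the turntable rests in its detent with the loaded die under the ram, the peg let go and the handle still up (value of joint turntable between 1.15 and 1.25 rad and horizontal distance between loaded_die and ram_axis below 0.005 m and contact force between the fingers and turntable below 0.2 N and value of joint lever below 0.2 rad), for 0.3 s.
2. the handle is pressed down to level by the gripper (value of joint lever between 0.37 and 0.53 rad and contact force between the fingers and lever above 3 N), for 0.5 s.
At the end, for the whole second after the job is handed in: The fingers hold the handle down with more than 3 N, at 0.37 to 0.53 rad (level within 0.08 rad, about 13 mm at the grip), and the turntable is in its detent (1.15 to 1.25 rad, loaded die within 5 mm of the ram axis), through the last second (all of step 2 and value of joint turntable between 1.15 and 1.25 rad and horizontal distance between loaded_die and ram_axis below 0.005 m); the arm keeps its last pose, push and grip.
It fails at once if the handle is pressed while the loaded die is not in place under the ram (value of joint lever above 0.25 rad and horizontal distance between loaded_die and ram_axis above 0.008 m).
It fails at once if the handle is forced well past level, crushing the badge (value of joint lever above 0.58 rad).
It fails at once if the model car, the box or the jar is displaced by more than 30 mm (distance of any of model_car, gift_box, pin_jar from where it was at the start of the episode above 0.03 m).
It also fails if it takes over 48 s, if anything falls off the work surface, if the arm or the gripper's body presses on something with over 40 N, if the wrist force passes 120 N, or if a joint passes its speed limit or range.

ROBOT

A 6-joint arm with a two-finger parallel gripper is mounted at the origin on the work surface. World frame = base frame: x ahead of the robot, y to its left, z up, the work surface at z = 0. Lengths are in m, angles in rad, forces in N, time in s.
With the tool pointing down it reaches from about 0.35 to 0.975 m from the base axis. Payload 4.9 kg.
Tool frame: the origin (TCP) lies on the centre line of the jaws, within the pads' length; the fingertips stand 22 mm ahead of it and the grasp point (between the pads) lies 3 mm ahead of it (manip.tcp_to_tips is the distance from the TCP to the fingertips, in m); z points along the fingers, x is the direction in which the jaws open and shut, and the axes are right-handed (so a half turn about z gives the same grasp; the last joint's range is limited). The gripper opens to 85 mm and grips with 20 to 120 N. Pads are 22 mm wide; open, the fingers measure 114 mm over their backs; the gripper's body (76 mm by 85 mm) begins 54 mm behind the grasp point. The pads swing forward as they close: fully open they stand 13 mm farther back than shut.
Start: joints at [-1.393, 0.053, 1.613, -0, 1.476, -0.119], TCP at [0.183, -0.598, 0.253] pointing down, gripper open.
Joint ranges: [-3.01, 3.01], [-1.01, 2.22], [0.06, 2.58], [-1.02, 4.17], [0.09, 2.62], [-3.14, 3.14]. Speed limits (rad/s): [2.57, 2.57, 3.14, 3.14, 3.14, 3.14].

INTERFACE

Orientations are given as a unit quaternion [w, x, y, z].
In Python, from plant import manip gives the robot as it stands.
- The arm moves only by the shell command python3 -m pendant 'ROWS'. ROWS is a JSON object of lists of equal length, an entry for each row: "linear": the shift along the tool's x, y, z in cm, a list of three; "rotation": the turn, a rotation vector about the tool's x, y, z in degrees, a list of three; "grip": the closure, from 0 (fully open) to 1 (shut). A call has exactly 10 rows; each row is the pose to reach, as a shift and turn from the pose commanded when the call began, along the tool's axes at that moment; what a row does not reach only later rows make up. A row lasts 1/12 s, in which the tool goes at most 41.7 mm and 7.16 degrees, less where a joint would pass 70% of its speed; a pose out of reach is approached as far as the arm can. A call with a gripper value outside its range is refused whole. The fingers move at their own pace and stop on an object; the grip force is fixed at half the most. Time passes only in rows, so rows that repeat a pose let the fingers close, or fill a call up. It gives the time, the measured TCP pose, the force and the opening at its end, in the units of the state.
- manip.state(): the state, without advancing time (a new reading comes with each control period).
- manip.grab_frame(name): name is "scene" or "side" or "wrist"; returns the picture (400x640x3 uint8, red, green, blue); there is no depth.
- manip.calibration(name): a dict with "fx", "fy", "cx", "cy" (pixels), "cam_to_world" (4x4, takes a point from camera to world coordinates). Camera axes: x right, y up, looking along -z (the intrinsics and any distortion apply to the point x, -y, -z); pixel columns grow to the right and rows downward; lengths in m; the calibration is good to about 2 mm. A picture is of the moment at which its call begins: read the wrist's pose just before it. calibration takes no time and is no camera call; for the wrist camera it gives the pose at the moment of the call.
- manip.job_done(): hands the job in, once; it reports no verdict.
The state is a dict: "time": time; "joint_pos": joint angles; "joint_vel": joint speeds; "joint_efforts": joint torques, N m; "tool_pos": TCP position; "tool_rot": TCP orientation; "contact_force": force on the tool from outside, world axes, zero at the start; "ft_torque": the same for the moment, N m; "gripper_width": opening from 0.0 (shut) to 1.0 (fully open).
Only numpy, scipy, OpenCV 4.12 (cv2) and the standard library are available. Lean on these libraries where they do the work, as an engineer would, in place of code of your own. Each camera call takes 0.05 s, during which the arm holds its last target. There are 200 camera calls.

## Working session

There is one attempt and no reset: what is moved stays moved. The work goes in short steps, Python scripts to look and compute and a shell command to move; the robot and the scene stay as the last step left them, time stands still between calls to the robot, and variables do not carry over. Pictures are saved under pics/ and viewed, about 8 in all and at most 12, crops included, and the job is handed in when it is done.

```bash
mkdir -p pics
python3 - <<'E'
from plant import manip
import cv2,numpy as np
for n in("scene","side"):
    f=manip.grab_frame(n);cv2.imwrite(f"pics/{n}0.png",f[:,:,::-1])
    c=manip.calibration(n);print(n,{k:(np.round(v,3).tolist() if k=="cam_to_world" else v) for k,v in c.items()})
s=manip.state();print(s["time"],s["tool_pos"],s["tool_rot"],manip.tcp_to_tips)
E
```

```text
scene {'fx': 478.23530631830613, 'fy': 478.23530631830613, 'cx': 320.71085167499075, 'cy': 201.7937108352288, 'cam_to_world': [[0.854, -0.426, 0.299, 0.928], [0.52, 0.696, -0.495, -0.57], [0.003, 0.578, 0.816, 1.116], [0.0, 0.0, 0.0, 1.0]]}
side {'fx': 512.4918568947327, 'fy': 512.4918568947327, 'cx': 319.14474224616515, 'cy': 194.00346377165613, 'cam_to_world': [[0.986, 0.122, -0.115, 0.426], [-0.168, 0.679, -0.715, -0.906], [-0.01, 0.724, 0.689, 1.063], [0.0, 0.0, 0.0, 1.0]]}
0.1 [ 0.18269161 -0.59714009  0.25214293] [-6.57132229e-04  8.03877673e-01 -5.94793884e-01 -7.00678373e-04] 0.022
```

View pics/scene0.png

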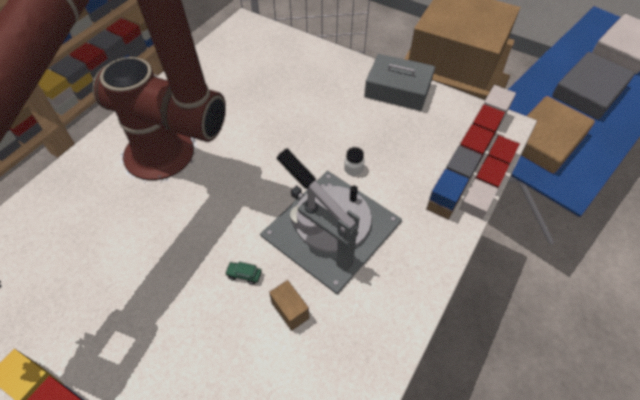

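View pics/side0.png

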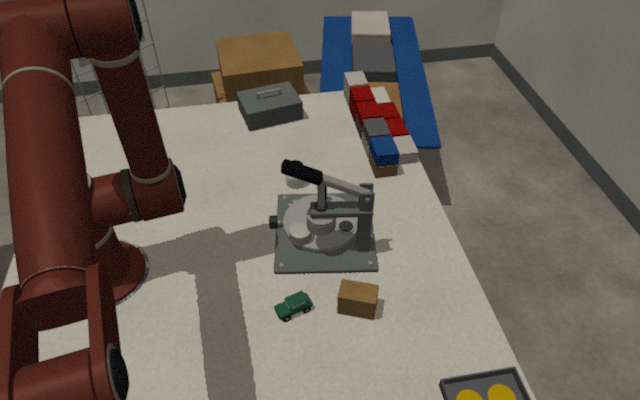

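The scene view shows the press near (330,230), with the grip at (295,168), the jar at (355,158), the car at (243,271) and the box at (290,305). In the side view the plate corners are around (277,195)–(377,268). Next I'll take an enlarged crop of both.

Run:
```python
import cv2,numpy as np
a=cv2.imread("pics/scene0.png")[140:300,250:410];b=cv2.imread("pics/side0.png")[150:280,260:390]
a=cv2.resize(a,(400,400),interpolation=cv2.INTER_CUBIC);b=cv2.resize(b,(400,400),interpolation=cv2.INTER_CUBIC)
cv2.imwrite("pics/crop0.png",np.hstack([a,b]))
```

```text
(no output)
```

View pics/crop0.png

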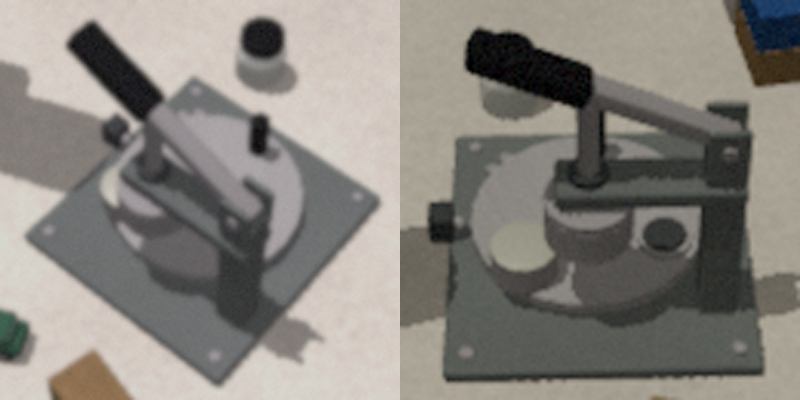

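The enlarged crops show:
- **Peg:** scene crop, top (260,118), base (262,150).
- **White die:** side crop (523,247).
- **Hinge bolt:** (232,222) in the left crop, (731,153) in the right.
- **Plate corners:** visible in both views.

```bash
cat > h.py <<'E'
from plant import manip
import numpy as np
def ray(n,u,v,c=None):
    c=c or manip.calibration(n);M=np.array(c["cam_to_world"])
    d=M[:3,:3]@np.array([(u-c["cx"])/c["fx"],-(v-c["cy"])/c["fy"],-1]);return M[:3,3],d/np.linalg.norm(d)
def onz(n,u,v,z,c=None):
    o,d=ray(n,u,v,c);return o+d*(z-o[2])/d[2]
def tri(p,q):
    (o,d),(a,b)=p,q;t=np.linalg.lstsq(np.c_[d,-b],a-o,rcond=None)[0];x,y=o+d*t[0],a+b*t[1]
    return (x+y)/2,np.linalg.norm(x-y)
def L(x,y):return("scene",x/2.5+250-.3,y/2.5+140-.3)
def R(x,y):return("side",(x-400)/3.077+260-.3,y/3.077+150-.3)
E
python3 - <<'E'
from h import *
np.set_printoptions(precision=4,suppress=True)
for p in [(27,237),(195,78),(380,203),(218,380)]:print("plate L",onz(*L(*p),.014))
for p in [(447,375),(457,135),(762,371)]:print("plate R",onz(*R(*p),.014))
print("peg",onz(*L(260,118),.089),onz(*L(261,150),.034))
print("die",onz(*R(523,247),.07),onz(*L(107,187),.07))
print("bolt",tri(ray(*L(232,222)),ray(*R(731,153))))
print("grip front top",tri(ray(*L(83,33)),ray(*R(481,50))))
print("disc right edge L",onz(*L(305,185),.034),"far edge",onz(*L(215,113),.034),"left R",onz(*R(470,210),.034),"near R",onz(*R(575,305),.034))
print("jar",onz(*L(263,38),.07))
E
```

```text
plate L [ 0.4422 -0.0776  0.014 ]
plate L [0.4836 0.2057 0.014 ]
plate L [0.7476 0.1605 0.014 ]
plate L [ 0.7017 -0.1143  0.014 ]
plate R [ 0.4414 -0.0824  0.014 ]
plate R [0.4817 0.2053 0.014 ]
plate R [ 0.7005 -0.1242  0.014 ]
peg [0.6019 0.142  0.089 ] [0.6071 0.1417 0.034 ]
die [ 0.5188 -0.0019  0.07  ] [ 0.5029 -0.0085  0.07  ]
bolt (array([ 0.6773, -0.0593,  0.2112]), np.float64(0.003728267578704862))
grip front top (array([ 0.4924, -0.0116,  0.3061]), np.float64(0.007232880886200977))
disc right edge L [0.6709 0.1257 0.034 ] far edge [0.5373 0.1596 0.034 ] left R [0.4813 0.0841 0.034 ] near R [ 0.5563 -0.0429  0.034 ]
jar [0.5426 0.2581 0.07  ]
```

```bash
python3 -m pendant '{"linear":[[0,0,-4],[0,0,-8],[0,0,-12],[0,0,-16.5],[-3,-3,-17],[-6,-6,-17],[-9,-9,-17],[-12,-12,-17],[-14.5,-15,-17],[-16.5,-17.5,-17]],"rotation":[[0,0,0],[0,0,0],[0,0,0],[0,0,-6],[0,0,-12],[0,0,-18],[0,0,-24],[0,0,-30],[0,0,-35],[0,0,-40]],"grip":[0,0,0,0,0,0,0,0,0,0]}'
cat >> h.py <<'E'
from scipy.spatial.transform import Rotation
def to(p,yaw=None):  # tool shift cm to world p, turn to tool-down with tool x at world yaw(deg)
    s=manip.state();q=np.array(s["tool_rot"]);R=Rotation.from_quat(q[[1,2,3,0]]);M=R.as_matrix()
    print("t",round(s["time"],2),"tcp",np.round(s["tool_pos"],4),"yaw",np.degrees(np.arctan2(M[1,0],M[0,0])).round(1),"z",M[:,2].round(3),"F",np.round(s["contact_force"],2),"w",s["gripper_width"])
    print("shift cm",(M.T@(np.array(p)-s["tool_pos"])*100).round(2))
    if yaw is not None:
        a=np.radians(yaw);T=np.array([[np.cos(a),np.sin(a),0],[np.sin(a),-np.cos(a),0],[0,0,-1]])
        print("rot",np.degrees((R.inv()*Rotation.from_matrix(T)).as_rotvec()).round(1))
E
python3 -c "
from h import *
to([.60,.14,.40],6)"
```

```text
time: 0.93
tool_pos: [0.3026, -0.3862, 0.4231]
tool_rot: [-0.0, 0.96, -0.282, 0.0]
contact_force: [0.2, -1.3, 0.6]
gripper_width: 0.999
t 0.93 tcp [ 0.3026 -0.3862  0.4231] yaw -32.7 z [ 0.  0. -1.] F [ 0.21 -1.32  0.61] w 0.9993535251470375
shift cm [ -3.42 -60.34   2.35]
rot [ -0.   -0.  -38.7]
```

```bash
python3 -m pendant '{"linear":[[0,-4,0],[0,-8,0],[0,-12,0],[0,-16,0],[-1,-20,0],[-1,-24,0],[-2,-28,0],[-2,-32,0],[-2,-36,0],[-2,-40,0]],"rotation":[[0,0,-4],[0,0,-8],[0,0,-12],[0,0,-16],[0,0,-20],[0,0,-24],[0,0,-28],[0,0,-32],[0,0,-36],[0,0,-38.7]],"grip":[0,0,0,0,0,0,0,0,0,0]}'
python3 -c "
from h import *
to([.58,.10,.42],6)"
```

```text
time: 1.77
tool_pos: [0.5033, -0.0402, 0.423]
tool_rot: [0.0, 0.999, 0.051, 0.0]
contact_force: [0.3, -0.9, 0.7]
gripper_width: 1.0
t 1.77 tcp [ 0.5033 -0.0402  0.423 ] yaw 5.9 z [ 0. -0. -1.] F [ 0.34 -0.93  0.73] w 0.9995810249050818
shift cm [  9.07 -13.16   0.3 ]
rot [ 0.  -0.  -0.1]
```

```bash
python3 -m pendant '{"linear":[[2,-3,0],[4,-6,0],[6,-9,0],[8,-12,0],[9,-14,0],[9,-16,0],[9,-17,0],[9,-17,0],[9,-17,0],[9,-17,0]],"rotation":[[0,0,0],[0,0,0],[0,0,0],[0,0,0],[0,0,0],[0,0,0],[0,0,0],[0,0,0],[0,0,0],[0,0,0]],"grip":[0,0,0,0,0.4,0.4,0.4,0.4,0.4,0.4]}'
python3 - <<'E'
from h import *
import cv2,pickle
to([.604,.141,.067],6)
c=manip.calibration("wrist");f=manip.grab_frame("wrist");cv2.imwrite("pics/w1.png",f[:,:,::-1]);pickle.dump(c,open("w1.pkl","wb"))
print(np.round(c["cam_to_world"],3).tolist())
E
```

```text
time: 2.6
tool_pos: [0.5755, 0.1348, 0.4234]
tool_rot: [0.0, 0.999, 0.049, 0.0]
contact_force: [-0.2, -0.4, -0.1]
gripper_width: 0.602
t 2.6 tcp [0.5755 0.1348 0.4234] yaw 5.6 z [ 0. -0. -1.] F [-0.17 -0.38 -0.08] w 0.6020194609632461
shift cm [ 2.9  -0.35 35.64]
rot [ 0.  -0.  -0.4]
[[0.995, -0.094, -0.03, 0.568], [0.098, 0.95, 0.295, 0.211], [0.001, -0.297, 0.955, 0.544], [0.0, 0.0, 0.0, 1.0]]
```

View pics/w1.png

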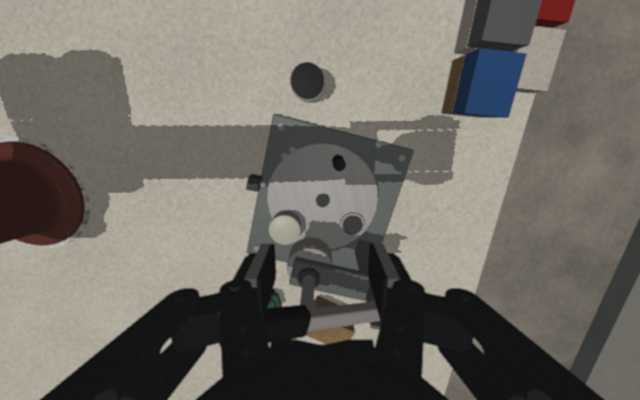

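The wrist view shows the pivot hub at (322,200), the peg top at (338,162), the white die at (284,229), the low die at (352,223) and the plate corners at (277,114) and (412,152).

Run:
```python
from h import *
import pickle
c=pickle.load(open("w1.pkl","rb"))
P=lambda u,v,z:onz("w",u,v,z,c).round(4)
hub=P(322,200,.038);peg=P(338,162,.089);die=P(284,228.5,.072);low=P(352,223,.04)
print("hub",hub,"peg",peg,"die",die,"low",low,"corners",P(276,114,.014),P(413,152,.014),"jar",P(306,80,.07))
for n,p in(("peg",peg),("die",die),("low",low)):
    d=(p-hub)[:2];print(n,np.hypot(*d).round(4),np.degrees(np.arctan2(d[1],d[0])).round(1))
```

```text
hub [0.5843 0.0589 0.038 ] peg [0.6022 0.1407 0.089 ] die [0.5202 0.0087 0.072 ] low [0.6461 0.0192 0.04  ] corners [0.4869 0.2042 0.014 ] [0.7451 0.1616 0.014 ] jar [0.5394 0.2598 0.07  ]
peg 0.0837 77.7
die 0.0814 -141.9
low 0.0735 -32.7
```

```bash
python3 -m pendant '{"linear":[[1.5,-0.1,2],[2.7,-0.1,6],[2.7,-0.1,10],[2.7,-0.1,14],[2.7,-0.1,18],[2.7,-0.1,22],[2.7,-0.1,25],[2.7,-0.1,26],[2.7,-0.1,26],[2.7,-0.1,26]],"rotation":[[0,0,0],[0,0,0],[0,0,0],[0,0,0],[0,0,0],[0,0,0],[0,0,0],[0,0,0],[0,0,0],[0,0,0]],"grip":[0.4,0.4,0.4,0.4,0.4,0.4,0.4,0.4,0.4,0.4]}'
python3 - <<'E'
from h import *
import cv2
to([.602,.139,.067],6)
a=manip.grab_frame("scene")[90:290,230:470];b=manip.grab_frame("wrist")
a=cv2.resize(a,(400,333));b=cv2.resize(b,(400,250));b=cv2.copyMakeBorder(b,0,83,0,0,0)
cv2.imwrite("pics/v2.png",np.hstack([a,b])[:,:,::-1])
E
```

```text
time: 3.48
tool_pos: [0.6031, 0.1389, 0.1646]
tool_rot: [-0.0, 0.999, 0.049, 0.001]
contact_force: [-0.2, 0.5, 0.4]
gripper_width: 0.601
t 3.48 tcp [0.6031 0.1389 0.1646] yaw 5.7 z [ 0.001  0.    -1.   ] F [-0.22  0.47  0.37] w 0.6009352888670276
shift cm [-0.12 -0.02  9.76]
rot [ 0.  -0.1 -0.3]
```

View pics/v2.png

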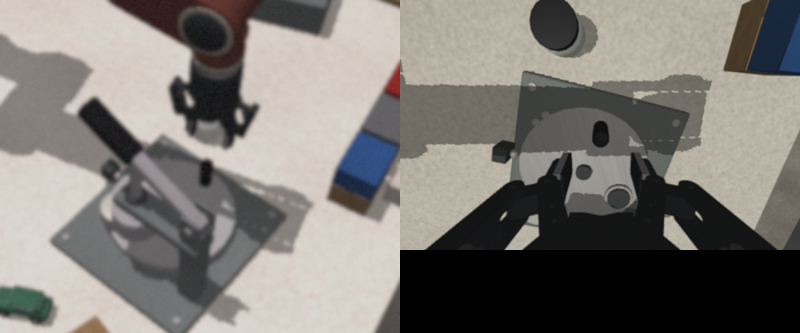

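The peg (600,133) lies midway between the fingers (about 558 and 650), and the handle and jar are clear. I'll descend now.

```bash
python3 -m pendant '{"linear":[[0,0,2],[0,0,4],[0,0,6],[0,0,8],[0,0,9],[0,0,9.5],[0,0,9.5],[0,0,9.5],[0,0,9.5],[0,0,9.5]],"rotation":[[0,0,0],[0,0,0],[0,0,0],[0,0,0],[0,0,0],[0,0,0],[0,0,0],[0,0,0],[0,0,0],[0,0,0]],"grip":[0.4,0.4,0.4,0.4,0.4,0.4,0.4,0.4,0.4,0.4]}'
python3 - <<'E'
from h import *
import cv2
to([.543+.0135,.1285,.067],9)
cv2.imwrite("pics/w3.png",manip.grab_frame("wrist")[:,:,::-1])
E
```

```text
time: 4.42
tool_pos: [0.6035, 0.1396, 0.0701]
tool_rot: [-0.0, 0.999, 0.05, 0.001]
contact_force: [-0.7, -0.5, 0.2]
gripper_width: 0.602
t 4.42 tcp [0.6035 0.1396 0.0701] yaw 5.7 z [ 0.003  0.    -1.   ] F [-0.68 -0.52  0.16] w 0.602202756546098
shift cm [-4.79  0.64  0.3 ]
rot [ 0.  -0.2 -3.3]
```

View pics/w3.png

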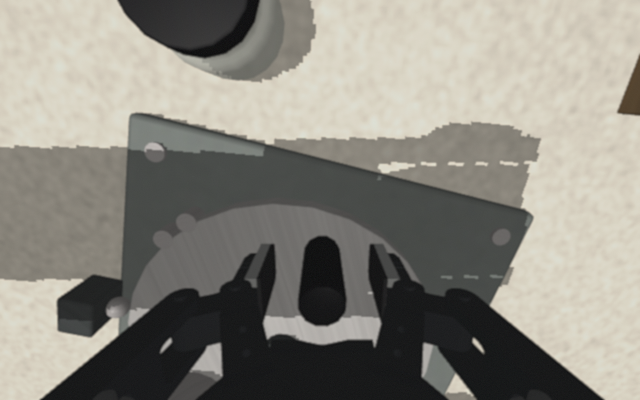

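```bash
python3 -m pendant '{"linear":[[-0.8,0,0.2],[-1.4,0.1,0.2],[-2,0.1,0.2],[-2.7,0,0.2],[-3.5,-0.1,0.2],[-4.2,-0.2,0.2],[-4.9,0,0.2],[-5.6,0.2,0.2],[-6,0.4,0.2],[-6.4,0.5,0.2]],"rotation":[[0,0,0],[0,0,0],[0,0,0],[0,0,0],[0,0,0],[0,0,0],[0,0,-5],[0,0,-10],[0,0,-13],[0,0,-16]],"grip":[0.4,0.4,0.4,0.4,0.4,0.4,0.4,0.4,0.4,0.4]}'
python3 - <<'E'
from h import *
import cv2
to([.5306,.121,.067],30)
a=manip.grab_frame("wrist");cv2.imwrite("pics/w4.png",a[:,:,::-1])
b=manip.grab_frame("side")[150:280,260:390]
cv2.imwrite("pics/v4.png",np.hstack([cv2.resize(a,(480,300)),cv2.resize(b,(300,300))])[:,:,::-1])
E
```

```text
time: 5.3
tool_pos: [0.5391, 0.1279, 0.0665]
tool_rot: [0.0, 0.982, 0.19, 0.001]
contact_force: [3.5, -1.9, -0.3]
gripper_width: 0.599
t 5.3 tcp [0.5391 0.1279 0.0665] yaw 21.9 z [ 0.002 -0.    -1.   ] F [ 3.49 -1.94 -0.3 ] w 0.5990078576075251
shift cm [-1.05  0.32 -0.05]
rot [ 0.1 -0.1 -8.1]
```

View pics/v4.png

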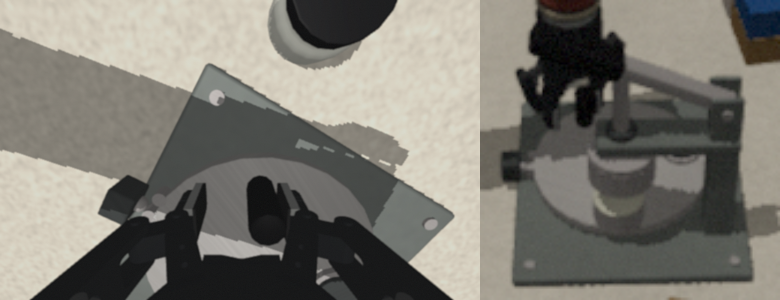

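The peg touches the right finger at (265,205) and the die is almost under the ram. I'll push on slowly, in about 7 mm.

```bash
python3 -m pendant '{"linear":[[-0.1,0,0],[-0.2,0.05,0],[-0.3,0.1,0],[-0.4,0.15,0],[-0.5,0.2,0],[-0.6,0.2,0],[-0.7,0.2,0],[-0.7,0.2,0],[-0.7,0.2,0],[-0.7,0.2,0]],"rotation":[[0,0,-1],[0,0,-2],[0,0,-3],[0,0,-4],[0,0,-5],[0,0,-5],[0,0,-5],[0,0,-5],[0,0,-5],[0,0,-5]],"grip":[0.4,0.4,0.4,0.4,0.4,0.4,0.4,0.4,0.4,0.4]}'
python3 - <<'E'
from h import *
import cv2
to([.5306,.121,.067],30)
a=manip.grab_frame("wrist");cv2.imwrite("pics/w5.png",a[:,:,::-1])
b=manip.grab_frame("side")[150:280,260:390]
cv2.imwrite("pics/v5.png",np.hstack([cv2.resize(a,(480,300)),cv2.resize(b,(300,300))])[:,:,::-1])
E
```

```text
time: 6.23
tool_pos: [0.5344, 0.1241, 0.0663]
tool_rot: [-0.0, 0.973, 0.231, 0.002]
contact_force: [5.5, 2.9, -4.3]
gripper_width: 0.601
t 6.23 tcp [0.5344 0.1241 0.0663] yaw 26.7 z [ 0.003  0.001 -1.   ] F [ 5.47  2.87 -4.27] w 0.6014561209330526
shift cm [-0.48  0.1  -0.08]
rot [ 0.  -0.2 -3.3]
```

View pics/v5.png

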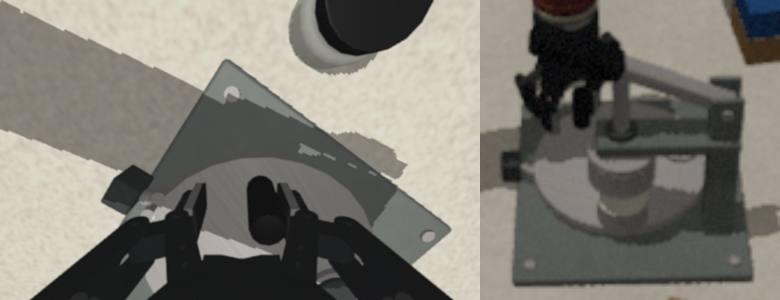

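```bash
python3 -m pendant '{"linear":[[-0.1,0,0],[-0.15,0.05,0],[-0.2,0.05,0],[-0.25,0.1,0],[-0.3,0.1,0],[-0.35,0.1,0],[-0.4,0.1,0],[-0.4,0.1,0],[-0.4,0.1,0],[-0.4,0.1,0]],"rotation":[[0,0,-1],[0,0,-2],[0,0,-3],[0,0,-3],[0,0,-3],[0,0,-3],[0,0,-3],[0,0,-3],[0,0,-3],[0,0,-3]],"grip":[0.4,0.4,0.4,0.4,0.4,0.4,0.4,0.4,0.4,0.4]}'
python3 - <<'E'
from h import *
import cv2
to([.5306,.121,.067],30)
a=manip.grab_frame("wrist");cv2.imwrite("pics/w6.png",a[:,:,::-1])
b=manip.grab_frame("side");cv2.imwrite("pics/s6.png",b[:,:,::-1]);b=b[150:280,260:390]
cv2.imwrite("pics/v6.png",np.hstack([cv2.resize(a,(300,188))[:, :],cv2.resize(b,(188,188))])[:,:,::-1])
w=[cv2.imread(f"pics/w{i}.png")[200:300,180:460].max(2) for i in(5,6)]
for x in w:   # dark run of peg in row
    r=x[40];print("".join("#" if v<45 else "." for v in r[::4]))
E
```

```text
time: 7.17
tool_pos: [0.531, 0.1215, 0.0665]
tool_rot: [-0.0, 0.967, 0.256, 0.001]
contact_force: [3.2, 3.0, -2.3]
gripper_width: 0.599
t 7.17 tcp [0.531  0.1215 0.0665] yaw 29.7 z [ 0.002  0.001 -1.   ] F [ 3.17  3.05 -2.27] w 0.5994403261715658
shift cm [-0.06  0.03 -0.05]
rot [-0.  -0.1 -0.3]
######.................................######.........................
######.................................######.........................
```

Push force has dropped from 6 N to 4 N and the estimate is near 120°. I'll back the finger off 12 mm, so the detent can seat the disc, and measure.

```bash
python3 -m pendant '{"linear":[[0.4,0,0],[0.8,0,0],[1.2,0,0],[1.2,0,0],[1.2,0,0],[1.2,0,0],[1.2,0,0],[1.2,0,0],[1.2,0,0],[1.2,0,0]],"rotation":[[0,0,0],[0,0,0],[0,0,0],[0,0,0],[0,0,0],[0,0,0],[0,0,0],[0,0,0],[0,0,0],[0,0,0]],"grip":[0.4,0.4,0.4,0.4,0.4,0.4,0.4,0.4,0.4,0.4]}'
python3 - <<'E'
from h import *
import cv2
to([.5306,.121,.067],30)
c=manip.calibration("wrist")
a=manip.grab_frame("wrist");cv2.imwrite("pics/w7.png",a[:,:,::-1])
b=manip.grab_frame("side");cv2.imwrite("pics/s7.png",b[:,:,::-1])
z=cv2.imread("pics/s6.png")[195:255,290:350];z=np.vstack([z,b[195:255,290:350,::-1]])
cv2.imwrite("pics/v7.png",np.hstack([cv2.resize(a[:,:,::-1],(540,338)),cv2.resize(z,(240,338*1),interpolation=cv2.INTER_CUBIC)]))
x,y=.543,.1285
M=np.linalg.inv(np.array(c["cam_to_world"]))
def proj(p):
    q=M@np.r_[p,1];return c["fx"]*q[0]/-q[2]+c["cx"],c["cy"]-c["fy"]*q[1]/-q[2]
for ph in(112,116,120.7,125):
    r=np.radians(ph);print(ph,[np.round(proj([.584+.08*np.cos(r),.0595+.08*np.sin(r),h]),1) for h in(.034,.089)])
E
```

```text
time: 8.1
tool_pos: [0.5406, 0.1269, 0.0663]
tool_rot: [0.0, 0.967, 0.256, -0.0]
contact_force: [-0.3, -0.3, 0.9]
gripper_width: 0.599
t 8.1 tcp [0.5406 0.1269 0.0663] yaw 29.7 z [-0. -0. -1.] F [-0.27 -0.28  0.94] w 0.5985034665328466
shift cm [-1.16  0.02 -0.07]
rot [-0.   0.  -0.3]
112 [array([345.6, 248.4]), array([356.4, 308.4])]
116 [array([336.4, 247.6]), array([343.1, 307.3])]
120.7 [array([325.5, 247.3]), array([327.2, 307. ])]
125 [array([315.5, 247.8]), array([312.7, 307.7])]
```

View pics/v7.png

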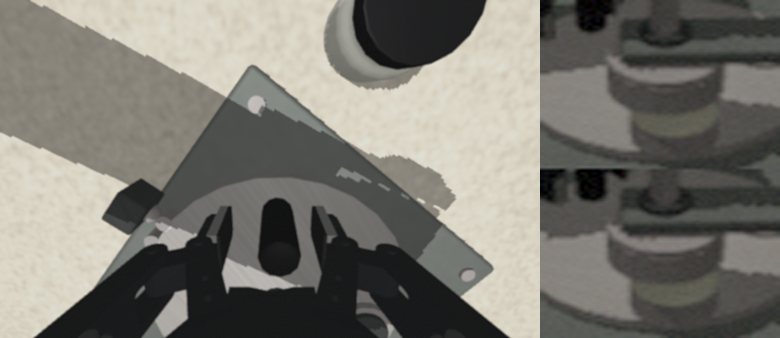

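The peg is centred between the fingers at about (332,308) full-frame, with no contact. The die sits close to the ram sleeve's centre. Now I'll check the die against the ram axis in the side view.

Run:
```python
from h import *
import cv2
c=manip.calibration("side");M=np.linalg.inv(np.array(c["cam_to_world"]))
def proj(p):
    q=M@np.r_[p,1];return np.round([c["fx"]*q[0]/-q[2]+c["cx"],c["cy"]-c["fy"]*q[1]/-q[2]],1)
piv=np.array([.584,.0595])
for a in(-106,-102,-99,-96,-92):
    r=np.radians(a);d=piv+.085*np.array([np.cos(r),np.sin(r)]);print(a,d.round(4),proj([*d,.07]),proj([*d,.055]),"top z .14",proj([*d,.14]))
for n in("s6","s7"):
    im=cv2.imread(f"pics/{n}.png").astype(int)
    print(n)
    for row in(232,236,240,243):print(row,[(290+i,*im[row,290+i]) for i in range(16,52,1)][0:1],im[row,306:344,2].tolist())
    print(im[218:228:4,300:344,2].tolist())
```

```text
-106 [ 0.5606 -0.0222] [316.7 233.6] [316.8 237.4] top z .14 [316.3 214.8]
-102 [ 0.5663 -0.0236] [319.  233.7] [319.  237.5] top z .14 [318.7 214.9]
-99 [ 0.5707 -0.0245] [320.7 233.7] [320.7 237.5] top z .14 [320.5 214.9]
-96 [ 0.5751 -0.025 ] [322.4 233.6] [322.4 237.5] top z .14 [322.3 214.9]
-92 [ 0.581  -0.0254] [324.7 233.5] [324.7 237.3] top z .14 [324.6 214.7]
s6
232 [(306, np.int64(128), np.int64(134), np.int64(139))] [139, 140, 138, 131, 114, 88, 72, 71, 75, 76, 72, 74, 68, 67, 69, 68, 70, 70, 67, 69, 69, 64, 66, 66, 68, 71, 88, 89, 83, 88, 87, 83, 80, 82, 83, 97, 105, 83]
236 [(306, np.int64(127), np.int64(131), np.int64(135))] [135, 137, 134, 137, 137, 132, 113, 95, 94, 95, 95, 95, 92, 88, 90, 91, 86, 88, 91, 92, 97, 95, 96, 95, 95, 94, 95, 91, 86, 86, 82, 84, 82, 80, 85, 82, 81, 79]
240 [(306, np.int64(125), np.int64(132), np.int64(135))] [135, 135, 135, 136, 135, 133, 109, 72, 76, 90, 92, 96, 92, 93, 95, 94, 97, 97, 97, 95, 97, 97, 103, 98, 94, 88, 78, 68, 76, 86, 81, 86, 81, 84, 84, 82, 85, 81]
243 [(306, np.int64(129), np.int64(135), np.int64(138))] [138, 138, 134, 1
[... 1512 characters left out ...]
69, 79, 82, 89, 87, 88, 85, 78, 75, 70, 66, 63, 61, 66, 67, 75, 83, 83, 83, 85, 83, 82, 81, 81, 78]
[[118, 115, 115, 125, 140, 138, 124, 97, 125, 129, 130, 108, 66, 68, 67, 66, 70, 70, 69, 73, 72, 70, 71, 71, 69, 72, 69, 67, 71, 73, 74, 75, 72, 74, 67, 71, 103, 125, 127, 125, 123, 114, 100, 91], [137, 136, 135, 137, 138, 136, 118, 74, 79, 77, 84, 88, 108, 119, 132, 130, 132, 133, 134, 134, 132, 132, 132, 133, 129, 136, 134, 130, 128, 115, 92, 80, 69, 65, 62, 80, 116, 134, 135, 137, 136, 134, 137, 135], [138, 138, 137, 135, 139, 138, 123, 86, 75, 70, 78, 74, 73, 69, 70, 73, 70, 83, 84, 78, 77, 76, 78, 74, 73, 72, 67, 66, 65, 63, 62, 63, 62, 60, 63, 91, 126, 137, 137, 134, 134, 134, 131, 131]]
```

The side view puts the die about 2 px (roughly 5 mm) to +x of the ram, which may mean it went slightly too far. I'll test it physically with a gentle clockwise nudge from the other finger: a free disc moves at about 1 N, a seated one resists.

```bash
python3 -m pendant '{"linear":[[0.4,0,0],[0.8,0,0],[1.2,0,0],[1.5,0,0],[1.7,0,0],[1.8,0,0],[1.9,0,0],[2.0,0,0],[2.0,0,0],[2.0,0,0]],"rotation":[[0,0,0],[0,0,0],[0,0,0],[0,0,0],[0,0,0],[0,0,0],[0,0,0],[0,0,0],[0,0,0],[0,0,0]],"grip":[0.4,0.4,0.4,0.4,0.4,0.4,0.4,0.4,0.4,0.4]}'
cat > die.py <<'E'
from h import *
import cv2,sys
to([.5306,.121,.067],30)
b=np.mean([manip.grab_frame("side").astype(float) for _ in range(4)],0);np.save("pics/"+sys.argv[1],b)
g=b[:,:,0]
for r in(236,240,243): # yellowness of blank
    y=b[r,305:345,1]-b[r,305:345,2];m=y>y.max()*.5;print(r,"blank",305+np.flatnonzero(m)[[0,-1]],"cent",(305+np.sum(np.arange(40)*np.clip(y-3,0,None))/np.clip(y-3,0,None).sum()).round(2),y.max().round(1))
for r in(222,226):
    x=g[r];print(r,"sleeve",[i for i in range(300,342) if abs(x[i+1]-x[i-1])>30])
E
python3 die.py d1
```

```text
time: 9.03
tool_pos: [0.5582, 0.1369, 0.0663]
tool_rot: [-0.0, 0.967, 0.256, 0.0]
contact_force: [-0.3, 0.2, -0.4]
gripper_width: 0.6
t 9.03 tcp [0.5582 0.1369 0.0663] yaw 29.7 z [ 0.  0. -1.] F [-0.34  0.18 -0.37] w 0.5998088158999508
shift cm [-3.19  0.02 -0.07]
rot [ 0.  -0.  -0.3]
236 blank [311 333] cent 322.36 11.5
240 blank [313 331] cent 321.27 12.5
243 blank [305 326] cent 320.66 9.5
222 sleeve [306, 307, 330, 335, 336]
226 sleeve [306, 307, 335, 336]
```

```bash
python3 -m pendant '{"linear":[[0.05,0,0],[0.1,0,0],[0.15,0,0],[0.2,0,0],[0.25,0,0],[0.3,0,0],[0.3,0,0],[0.3,0,0],[0.3,0,0],[0.3,0,0]],"rotation":[[0,0,0],[0,0,0],[0,0,0],[0,0,0],[0,0,0],[0,0,0],[0,0,0],[0,0,0],[0,0,0],[0,0,0]],"grip":[0.4,0.4,0.4,0.4,0.4,0.4,0.4,0.4,0.4,0.4]}'
python3 die.py d2
```

```text
time: 10.07
tool_pos: [0.5607, 0.1384, 0.0663]
tool_rot: [0.0, 0.967, 0.256, 0.0]
contact_force: [-0.3, 0.7, -0.3]
gripper_width: 0.596
t 10.07 tcp [0.5607 0.1384 0.0663] yaw 29.7 z [ 0.  0. -1.] F [-0.27  0.7  -0.29] w 0.5964125622017342
shift cm [-3.48  0.01 -0.07]
rot [ 0.  -0.  -0.3]
236 blank [310 332] cent 320.63 14.2
240 blank [312 329] cent 320.02 13.8
243 blank [305 339] cent 319.15 10.2
222 sleeve [306, 307, 312, 330, 335, 336]
226 sleeve [306, 307, 335, 336]
```

The die moved about 1.5 px and is now aligned with the sleeve (centre about 321). I'll confirm it's seated with another 2 mm nudge.

```bash
python3 -m pendant '{"linear":[[0.05,0,0],[0.1,0,0],[0.15,0,0],[0.2,0,0],[0.2,0,0],[0.2,0,0],[0.2,0,0],[0.2,0,0],[0.2,0,0],[0.2,0,0]],"rotation":[[0,0,0],[0,0,0],[0,0,0],[0,0,0],[0,0,0],[0,0,0],[0,0,0],[0,0,0],[0,0,0],[0,0,0]],"grip":[0.4,0.4,0.4,0.4,0.4,0.4,0.4,0.4,0.4,0.4]}'
python3 die.py d3
```

```text
time: 11.1
tool_pos: [0.5611, 0.1386, 0.0661]
tool_rot: [0.0, 0.967, 0.256, -0.002]
contact_force: [-7.2, -3.9, 5.0]
gripper_width: 0.602
t 11.1 tcp [0.5611 0.1386 0.0661] yaw 29.7 z [-0.004 -0.002 -1.   ] F [-7.16 -3.92  5.05] w 0.6023466515148982
shift cm [-3.53  0.02 -0.07]
rot [-0.   0.2 -0.3]
236 blank [310 331] cent 320.14 15.0
240 blank [312 329] cent 319.65 15.0
243 blank [307 325] cent 320.52 11.2
222 sleeve [306, 307, 329, 330, 335, 336]
226 sleeve [306, 307, 335, 336]
```

It now resists 8 N with the die barely moving, so it's seated. I'll back off to centre, then check and lift.

```bash
python3 -m pendant '{"linear":[[-0.4,0,0],[-0.8,0,0],[-1.2,0,0],[-1.6,0,0],[-1.6,0,0],[-1.6,0,0],[-1.6,0,0],[-1.6,0,0],[-1.6,0,0],[-1.6,0,0]],"rotation":[[0,0,0],[0,0,0],[0,0,0],[0,0,0],[0,0,0],[0,0,0],[0,0,0],[0,0,0],[0,0,0],[0,0,0]],"grip":[0.4,0.4,0.4,0.4,0.4,0.4,0.4,0.4,0.4,0.4]}'
python3 die.py d4
python3 - <<'E'
from h import *
import cv2
a=manip.grab_frame("wrist")[:,:,::-1]
b=np.load("pics/d4.npy")[190:260,285:355,::-1].astype(np.uint8)
cv2.imwrite("pics/v8.png",np.hstack([cv2.resize(a,(480,300)),cv2.resize(b,(300,300),interpolation=cv2.INTER_CUBIC)]))
E
```

```text
time: 12.13
tool_pos: [0.5487, 0.1315, 0.0663]
tool_rot: [-0.0, 0.967, 0.256, 0.0]
contact_force: [0.2, 0.5, -0.4]
gripper_width: 0.601
t 12.13 tcp [0.5487 0.1315 0.0663] yaw 29.7 z [ 0.  0. -1.] F [ 0.22  0.46 -0.45] w 0.6014332794718596
shift cm [-2.09  0.01 -0.07]
rot [ 0.  -0.  -0.3]
236 blank [310 331] cent 320.61 14.5
240 blank [312 329] cent 320.29 14.0
243 blank [315 326] cent 319.72 10.8
222 sleeve [306, 307, 329, 330, 335, 336]
226 sleeve [306, 307, 335, 336]
```

View pics/v8.png

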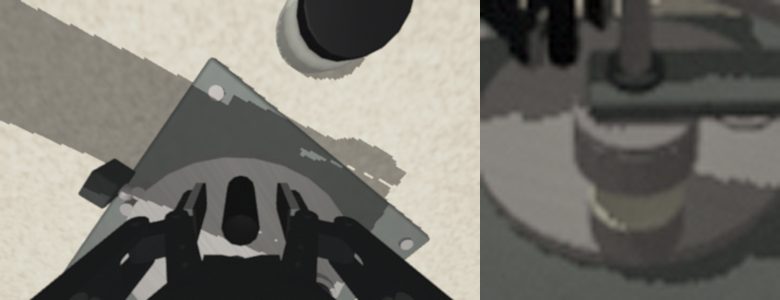

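The peg is centred between the fingers (240 versus 200/285) with zero force, and the die is under the sleeve. I'll lift, shut the gripper and turn it for pressing.

```bash
python3 -m pendant '{"linear":[[0,0,-2],[0,0,-5],[0,0,-9],[0,0,-13],[0,0,-17],[0,0,-21],[0,0,-25],[0,0,-29],[0,0,-32],[0,0,-33]],"rotation":[[0,0,0],[0,0,0],[0,0,0],[0,0,0],[0,0,6],[0,0,12],[0,0,18],[0,0,25],[0,0,32],[0,0,38.7]],"grip":[0.4,0.4,0.4,0.4,0.4,0.4,0.7,1,1,1]}'
python3 die.py d5
python3 -c "
from h import *
to([.517,-.016,.36],-9)"
```

```text
time: 13.22
tool_pos: [0.5497, 0.1315, 0.4038]
tool_rot: [-0.001, 0.997, -0.081, 0.005]
contact_force: [0.6, 0.1, -0.3]
gripper_width: 0.038
t 13.22 tcp [0.5497 0.1315 0.4038] yaw -9.3 z [ 0.01   0.001 -1.   ] F [ 0.56  0.15 -0.31] w 0.03770370167461294
shift cm [-2.05  1.44 33.65]
rot [  0.   -0.6 -39.3]
236 blank [310 332] cent 320.67 13.0
240 blank [312 329] cent 320.03 13.8
243 blank [306 325] cent 320.64 10.0
222 sleeve [306, 307, 330, 335, 336]
226 sleeve [306, 307, 335, 336]
t 13.42 tcp [0.5483 0.1314 0.3952] yaw -8.8 z [-0.001 -0.    -1.   ] F [ 0.11 -0.3  -0.56] w 0.0006166235578367445
shift cm [-0.83 15.04  3.53]
rot [0.  0.1 0.2]
```

Now I'll move over the grip and take a close look there.

```bash
python3 -m pendant '{"linear":[[-0.1,2,0],[-0.2,5,0],[-0.4,8,0],[-0.6,11,0],[-0.8,13.5,0],[-0.8,15,0.5],[-0.8,15,1.5],[-0.8,15,2.5],[-0.8,15,2.5],[-0.8,15,2.5]],"rotation":[[0,0,0],[0,0,0],[0,0,0],[0,0,0],[0,0,0],[0,0,0],[0,0,0],[0,0,0],[0,0,0],[0,0,0]],"grip":[1,1,1,1,1,1,1,1,1,1]}'
python3 - <<'E'
from h import *
import cv2
to([.517,-.016,.324],-9)
w=manip.grab_frame("wrist");a=manip.grab_frame("scene")[110:260,240:440];b=manip.grab_frame("side")[100:280,240:420]
o=np.hstack([cv2.resize(a,(400,300)),cv2.resize(b,(300,300))])
o=np.vstack([o,cv2.copyMakeBorder(cv2.resize(w,(440,275)),0,0,130,130,0)])
cv2.imwrite("pics/v9.png",o[:,:,::-1])
E
```

```text
time: 14.25
tool_pos: [0.5166, -0.0145, 0.3688]
tool_rot: [-0.0, 0.997, -0.077, -0.002]
contact_force: [0.6, 0.1, 0.7]
gripper_width: -0.0
t 14.25 tcp [ 0.5166 -0.0145  0.3688] yaw -8.9 z [-0.004  0.001 -1.   ] F [0.57 0.14 0.74] w -1.768680939788762e-06
shift cm [0.08 0.14 4.48]
rot [-0.   0.2  0.1]
```

View pics/v9.png

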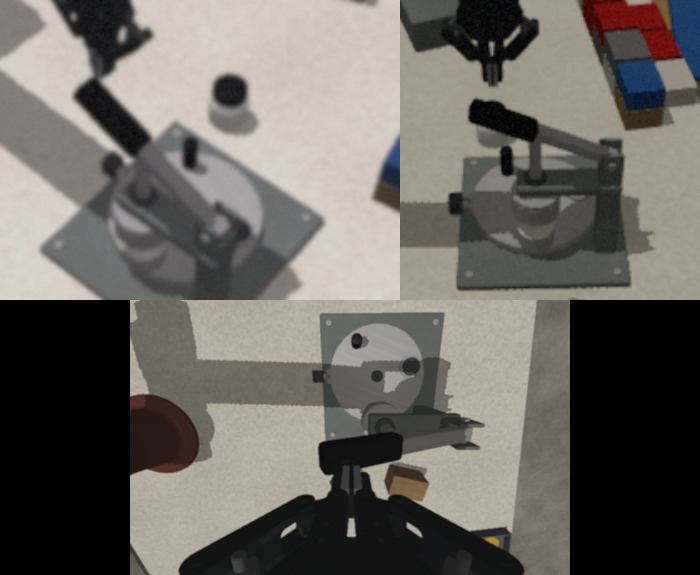

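The shut fingertips are over the black grip (wrist panel (350,470), grip 320–400), the turntable is unchanged and the peg is clear. I'll start the press.

```bash
python3 -m pendant '{"linear":[[0,0.1,1.5],[0,0.1,3],[0,0.1,3.7],[0,0.1,4.4],[0,0.1,5],[0,0.1,5.6],[0,0.1,6.2],[0,0.1,6.8],[0,0.1,7.4],[0,0.1,8]],"rotation":[[0,0,0],[0,0,0],[0,0,0],[0,0,0],[0,0,0],[0,0,0],[0,0,0],[0,0,0],[0,0,0],[0,0,0]],"grip":[1,1,1,1,1,1,1,1,1,1]}'
python3 - <<'E'
from h import *
to([.517,-.016,.246],-9)
manip.grab_frame("side");to([.517,-.016,.246],-9)
E
```

```text
time: 15.23
tool_pos: [0.5171, -0.0165, 0.2915]
tool_rot: [0.0, 0.997, -0.078, 0.0]
contact_force: [-2.1, -0.1, 5.1]
gripper_width: -0.0
t 15.23 tcp [ 0.5171 -0.0165  0.2915] yaw -9.0 z [ 0.001 -0.    -1.   ] F [-2.12 -0.13  5.12] w -0.00010332256175773985
shift cm [-0.02 -0.05  4.55]
rot [ 0. -0.  0.]
t 15.28 tcp [ 0.5166 -0.0165  0.2898] yaw -9.0 z [-0.001  0.    -1.   ] F [ 0.5  -0.55  2.8 ] w 0.0005048744832019035
shift cm [ 0.04 -0.05  4.38]
rot [0.  0.1 0. ]
```

```bash
python3 -m pendant '{"linear":[[0,0,0.5],[0,0,1],[0,0,1.5],[0,0,2],[0,0,2.5],[0,0,3],[0,0,3.4],[0,0,3.8],[0,0,4],[0,0,4]],"rotation":[[0,0,0],[0,0,0],[0,0,0],[0,0,0],[0,0,0],[0,0,0],[0,0,0],[0,0,0],[0,0,0],[0,0,0]],"grip":[1,1,1,1,1,1,1,1,1,1]}'
python3 - <<'E'
from h import *
import cv2
b=manip.grab_frame("side");b=manip.grab_frame("side")[140:280,250:390];a=manip.grab_frame("scene")[130:270,250:390]
to([.517,-.016,.244],-9)
cv2.imwrite("pics/v10.png",np.hstack([cv2.resize(x,(400,400),interpolation=cv2.INTER_CUBIC) for x in(a,b)])[:,:,::-1])
E
```

```text
time: 16.12
tool_pos: [0.5166, -0.0164, 0.2517]
tool_rot: [-0.0, 0.997, -0.078, -0.001]
contact_force: [-3.5, 0.8, 8.8]
gripper_width: 0.003
t 16.27 tcp [ 0.5166 -0.0164  0.2522] yaw -9.0 z [-0.001  0.    -1.   ] F [-5.06  0.26  7.71] w 0.002158418667751349
shift cm [ 0.03 -0.05  0.82]
rot [0.  0.1 0. ]
```

View pics/v10.png

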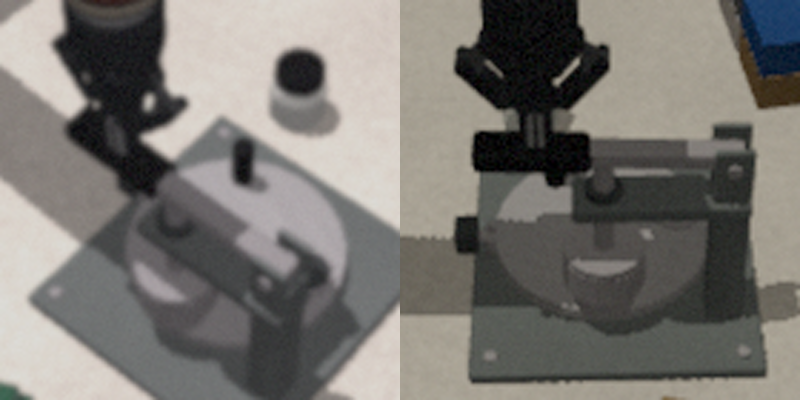

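Seen from the side, the bar is practically horizontal: grip mid-row 152 versus 152 near the hinge. By fingertip height it's about 0.40 rad. Another 4 mm centres it between the two estimates.

```bash
python3 -m pendant '{"linear":[[0,0,0.1],[0,0,0.2],[0,0,0.3],[0,0,0.4],[0,0,0.4],[0,0,0.4],[0,0,0.4],[0,0,0.4],[0,0,0.4],[0,0,0.4]],"rotation":[[0,0,0],[0,0,0],[0,0,0],[0,0,0],[0,0,0],[0,0,0],[0,0,0],[0,0,0],[0,0,0],[0,0,0]],"grip":[1,1,1,1,1,1,1,1,1,1]}'
python3 - <<'E'
from h import *
import cv2
b=manip.grab_frame("side");to([.517,-.016,.244],-9)
cv2.imwrite("pics/s11.png",b[:,:,::-1])
g=b[:,:,0].astype(int)
c=manip.calibration("side");M=np.linalg.inv(np.array(c["cam_to_world"]))
def proj(p):
    q=M@np.r_[p,1];return np.round([c["fx"]*q[0]/-q[2]+c["cx"],c["cy"]-c["fy"]*q[1]/-q[2]],1)
h=np.array([.680,-.0417]);ex=np.array([.988,-.156]);ey=np.array([.156,.988])
for th in(.37,.41,.45,.49,.53):   # lower near edge of grip, 130 and 215 from the hinge
    o=[]
    for s in(.13,.215):
        a=.45-th;p=h-ex*(s*np.cos(a)+.012*np.sin(a))-ey*.017;o.append(proj([*p,.21+s*np.sin(a)-.012*np.cos(a)]))
    print(th,o)
for col in range(279,316,3):print(col,[r for r in range(183,206) if g[r+1,col]-g[r-1,col]>25],end=" ")
E
sleep 0; python3 -m pendant '{"linear":[[0,0,0],[0,0,0],[0,0,0],[0,0,0],[0,0,0],[0,0,0],[0,0,0],[0,0,0],[0,0,0],[0,0,0]],"rotation":[[0,0,0],[0,0,0],[0,0,0],[0,0,0],[0,0,0],[0,0,0],[0,0,0],[0,0,0],[0,0,0],[0,0,0]],"grip":[1,1,1,1,1,1,1,1,1,1]}'
```

```text
time: 17.1
tool_pos: [0.5163, -0.0163, 0.2481]
tool_rot: [-0.0, 0.997, -0.078, -0.001]
contact_force: [-6.7, 0.7, 8.0]
gripper_width: 0.002
t 17.15 tcp [ 0.5163 -0.0164  0.2482] yaw -9.0 z [-0.002  0.    -1.   ] F [-6.52  1.07  8.89] w -0.002868172046779232
shift cm [ 0.07 -0.05  0.42]
rot [0.  0.1 0. ]
0.37 [array([312. , 200.2]), array([276.3, 198.7])]
0.41 [array([312.1, 201.8]), array([276.6, 201.3])]
0.45 [array([312.3, 203.3]), array([276.9, 203.9])]
0.49 [array([312.6, 204.9]), array([277.4, 206.4])]
0.53 [array([313. , 206.4]), array([278.1, 208.9])]
279 [200, 201, 202] 282 [201, 202] 285 [200, 201, 202] 288 [201, 202] 291 [200, 201, 202, 203, 204] 294 [200, 201, 202] 297 [200, 201, 202] 300 [200, 201, 202, 203] 303 [204, 205] 306 [204, 205] 309 [183, 184, 200, 201, 202, 204, 205] 312 [201, 202] 315 [200] time: 17.98
tool_pos: [0.5163, -0.0163, 0.2481]
tool_rot: [-0.0, 0.997, -0.078, -0.001]
contact_force: [-6.3, 1.5, 8.1]
gripper_width: 0.001
```

The grip's lower edge sits at rows 201–202 and flat, which means about 0.42 rad and agrees with the fingertip height. I'll go 2 mm more to centre it, hold, and hand in.

```bash
python3 -m pendant '{"linear":[[0,0,0.1],[0,0,0.2],[0,0,0.2],[0,0,0.2],[0,0,0.2],[0,0,0.2],[0,0,0.2],[0,0,0.2],[0,0,0.2],[0,0,0.2]],"rotation":[[0,0,0],[0,0,0],[0,0,0],[0,0,0],[0,0,0],[0,0,0],[0,0,0],[0,0,0],[0,0,0],[0,0,0]],"grip":[1,1,1,1,1,1,1,1,1,1]}'
python3 - <<'E'
from h import *
g=manip.grab_frame("side")[:,:,0].astype(int)
print([[r for r in range(190,206) if g[r+1,c]-g[r-1,c]>25] for c in(282,288,297)])
to([.517,-.016,.244],-9);print(manip.job_done())
E
```

```text
time: 18.82
tool_pos: [0.5164, -0.0164, 0.2463]
tool_rot: [-0.0, 0.997, -0.078, -0.001]
contact_force: [-5.1, 0.2, 8.7]
gripper_width: -0.0
[[201, 202], [201, 202], [201, 202, 203]]
t 18.87 tcp [ 0.5164 -0.0164  0.2462] yaw -9.0 z [-0.002  0.    -1.   ] F [-6.25  1.27  8.75] w -0.0014181350185102479
shift cm [ 0.06 -0.05  0.22]
rot [0.  0.1 0. ]
the job is handed in; nothing more can be done
None
```

I handed the job in at 18.9 s with the badge die under the ram and the gripper still holding the handle down near level. The hand-in reports no verdict, so this rests on my own checks.

- **Turntable:** My first push took the disc counter-clockwise slightly past the detent, and the side view showed the die about 2 px (roughly 5 mm) off the ram. I nudged it back with the other finger and it seated. A further 8 N nudge hardly moved it, and the die stayed aligned after I let go of the peg. Its centre was within about 1 px (2.5 mm) of the ram axis.
- **Handle:** I pressed it with shut fingers. Fingertip height puts it at about 0.43–0.44 rad, and the side image gives 0.41–0.43 rad, so the two agree within about 0.03 rad. The vertical hold force was about 8.7 N, with about 6 N of sideways drag on the fingers.
- **Bystanders:** The arm stayed clear of the car, box and jar, and in the views I took they appeared where they started. I did not measure their positions again at the end.

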